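# Drive the old sleeve out of a lamp-arm knuckle with a drift

### The arm

A 6-joint arm with a two-finger parallel gripper is mounted at the origin on a cart in front of the work surface, level with it; the furniture and walls round the work are solid. World frame = base frame: x ahead of the robot, y to its left, z up, the work surface at z = 0. Lengths are in m, angles in rad, forces in N, time in s.
With the tool pointing down it reaches from about 0.325 to 0.85 m from the base axis. Payload 4.4 kg.
Tool frame: the origin (TCP) lies between the finger pads; the fingertips stand 22 mm ahead of it and the grasp point (between the pads) lies 3 mm ahead of it (bot.tips_ahead is the distance from the TCP to the fingertips, in m); z points along the fingers, y is the line along which they close (so a half turn about z gives the same grasp; the last joint's range is limited). The gripper opens to 94 mm and grips with 3 to 60 N. Pads are 16 mm wide; open, the fingers measure 119 mm over their backs; the gripper's body (75 mm by 177 mm) begins 78 mm behind the grasp point.
Start: joints at [0.989, 0.207, 1.542, -0, 1.393, -0.15], TCP at [0.241, 0.522, 0.227] pointing down, gripper open.
Joint ranges: [-2.73, 2.73], [-0.86, 2.22], [0.23, 2.46], [-1.11, 4.25], [0.08, 2.63], [-2.82, 2.82]. Speed limits (rad/s): [2.79, 2.79, 3.14, 3.14, 3.14, 3.14].

### API

Orientations are given as a rotation vector (axis times angle).
In Python, from workcell import sensors, capture, bot gives the robot as it stands.
- The arm moves only by the tool arm_command, never from a script. Its argument "plan" is a list of rows, each an object with "hand": the closure, from -1 (fully open) to 1 (shut); "translation": the shift along the tool's x, y, z scaled (see below), a list of three; "rot": the turn, a rotation vector about the tool's x, y, z scaled (see below), a list of three. A call has exactly 10 rows; each row shifts and turns the commanded pose from where the row before left it, along the tool's axes as they then stand; what a row does not reach is not made up. The controller multiplies each number of a shift by 0.03 m and each number of a turn by 0.1 rad. A row lasts 1/10 s, in which the tool goes at most 50 mm and 8.59 degrees, less where a joint would pass 70% of its speed; a pose out of reach is approached as far as the arm can. A call with a number of a shift or a turn outside -1 to 1 is refused whole. A call with a gripper value outside its range is refused whole. The fingers move at their own pace and stop on an object; "grip_force" is the grip in N (left out, the last holds). Time passes only in rows, so rows that do not move let the fingers close, or fill a call up. It gives the time, the measured TCP pose, the force, the opening and the grip force at its end, in the units of the state.
- sensors.get_obs(): the state, without advancing time (a new reading comes with each control period).
- capture(name): name is "side" or "top"; returns a dict with "image" (420x560x3 uint8, red, green, blue), "mtx" (3x3 intrinsics, pixels), "R" (3x3) and "t" (3): a world point X has camera coordinates R X + t. Camera axes: x right, y down, z forward; pixel columns grow to the right and rows downward; lengths in m; the calibration is good to about 2 mm. A picture is of the moment at which its call begins. There is no depth.
- bot.hand_in(): hands the job in; it is judged then, once.
The state is a dict: "time": time; "joints": joint angles; "joint_velocities": joint speeds; "tau": joint torques, N m; "tcp_pos": TCP position; "orientation": TCP orientation; "contact_force": force on the tool from outside, world axes, zero at the start; "torque": the same for the moment, N m; "width": finger opening in m; "finger_force": force on a finger pad.
Only numpy, scipy, OpenCV 4.12 (cv2) and the standard library are available. Lean on these libraries where they do the work, as an engineer would, in place of code of your own. Each camera call takes 0.05 s, during which the arm holds its last target. There are 200 camera calls.

### The job

Drive the brass sleeve out of the leaning lamp-arm knuckle in the vise: take from the rack the one drift that passes through the bore yet bears on the sleeve's end, and push with it from the upper mouth, along the bore, until the sleeve comes out below and lies in the tray. Then put the drift back upright in its own hole of the rack; leave the other two drifts and the other loose things alone.

Things in the scene. Friction and masses are not known exactly. Their poses are not given: they have to be found in the camera images.
- knuckle: fixed aluminium boss at the end of a lamp arm, 45 mm across, 44 mm long, with a through bore of 21.5 mm. Origin in the middle of the bore, 102 mm above the desk; z along the bore, up and out of the upper mouth (mouths at z = +22 and -22 mm). The bore leans 0.45 rad (26 degrees) from vertical, upper mouth towards the robot's side, lower mouth away from it; the heading varies
- upper_mouth (a point): centre of the bore's upper mouth, where the drift enters; a counterbore 26 mm wide and 3 mm deep leads in
- lower_mouth (a point): centre of the bore's lower mouth, where the sleeve comes out, above the tray
- vise: fixed grey bench vise that clamps the lamp arm (level tube, 23 mm thick). Origin on the desk right below the middle of the bore, z up; y runs along the arm from the knuckle to the jaws, which begin 52 mm from the bore's middle and are 112 mm high. Beside the knuckle on the other three sides there is nothing
- sleeve: plain brass sleeve (bush), 20 mm outside, 10 mm inside diameter, 28 mm long, 55 g, loose; origin in the middle of its lower end, z along its axis (up the bore at the start)
- sleeve_mid (a point): middle of the sleeve on its axis. At the start it lies 3 mm above the middle of the bore, so the sleeve's upper end is 5 mm below the upper mouth. Three spring balls in the bore wall sit in its snap groove and hold it: it takes about 8 to 15 N along the bore to move it, and when its upper end has passed them (some 20 mm of travel) it slides out and drops by itself
- drift_mid: the middle one in thickness of three turned steel drifts: nose 16 mm in diameter and 60 mm long with a 1 mm chamfered tip, then a collar 34 mm in diameter and 7 mm thick, then a round grip 20 mm in diameter up to 135 mm from the tip; 220 g. Origin at the tip of the nose, z along the drift towards the grip. It stands nose down in a rack hole on its collar, tip 15 mm, top 150 mm above the desk
- drift_thin: the thinnest drift: nose 8 mm (would slip inside the sleeve), collar 34 mm, grip 14 mm in diameter; same lengths and origin as the middle one; to be left in the rack
- drift_thick: the thickest drift: nose 24 mm (does not enter the bore), collar 34 mm, grip 28 mm in diameter; same lengths and origin as the middle one; to be left in the rack
- rack: fixed plywood rack, 70 x 198 x 75 mm: a 10 mm top plate on two end boards, with three through holes of 27 mm in a row along its y axis, 62 mm apart, the middle one above the origin (which lies on the desk). The free height above the desk under the plate is 65 mm. Any drift may stand in any hole
- tray: fixed open grey tray, 150 x 120 mm, 28 mm high, walls 4 mm, on the desk below the knuckle's lower mouth; origin in the middle of its underside
- kraft_tube_0: bystander: brown cardboard tube standing on end, 68 mm wide, 88 mm high
- solder_reel: bystander: reel of solder standing on its flange, 60 mm wide, 35 mm high
- screwdriver: bystander: screwdriver with orange handle lying on the desk, 230 mm long
Mind the look-alikes: they are no part of the job. There is more than one size of the rack; the job needs the larger.

How it is judged:
On the way, in this order (a step that is already met when the one before it is completed fails the run):
1. the middle drift is lifted clear of the rack (z of drift_mid in the frame of rack above 0.08 m), for 0.1 s.
2. its nose stands in the bore from above, in line with it, and has pushed the sleeve at least 10 mm down the bore (angle between the z axis of drift_mid and the z axis of knuckle, either way round below 0.2 rad and z of drift_mid in the frame of knuckle below 0.014 m and distance between drift_mid and sleeve_mid below 0.028 m and z of sleeve_mid in the frame of knuckle below -0.007 m), for 0.05 s.
3. the sleeve has left the lower mouth while the drift's nose is still in the bore (z of sleeve_mid in the frame of knuckle below -0.036 m and distance between drift_mid and knuckle below 0.05 m and z of drift_mid in the frame of knuckle below 0.018 m), for 0.05 s.
At the end, for the whole second after the job is handed in: the sleeve lies at rest in the tray (its middle within the tray's walls and lower than 28 mm above the desk); the middle drift stands at rest, upright within 0.08 rad, down on its collar in the rack hole it came from (its tip within 14 mm of where it began) (x of sleeve_mid in the frame of tray between -0.07 and 0.07 m and y of sleeve_mid in the frame of tray between -0.055 and 0.055 m and height (world z) of sleeve_mid below 0.028 m and linear speed of sleeve below 0.03 m/s and distance of drift_mid from where it was at the start of the episode below 0.014 m and angle between drift_mid's own z axis and vertical below 0.08 rad and linear speed of drift_mid below 0.02 m/s); the robot touches nothing.
It fails at once if another drift, or a loose bystander, is moved by more than 30 mm (distance of any of drift_thin, drift_thick, solder_reel, kraft_tube_0, screwdriver from where it was at the start of the episode above 0.03 m).
It fails at once if the sleeve is pushed with one of the other drifts (contact force between any of drift_thin, drift_thick and sleeve above 0.5 N).
It also fails if it takes over 45 s, if anything falls off the work surface, if the arm or the gripper's body presses on something with over 40 N, if the wrist force passes 120 N, or if a joint passes its speed limit or range.

## Working session

There is one attempt and no reset: what is moved stays moved. The work goes in short steps, Python scripts to look and compute and a tool call to move; the robot and the scene stay as the last step left them, time stands still between calls to the robot, and variables do not carry over. Pictures are saved under pics/ and viewed, at most 10 in all, crops included, and the job is handed in when it is done.

Besides the shell and the picture viewer there is one more tool, called after "Request:" by a JSON object that holds its "method" and its "body", one argument or row to a line. arm_command: Moves the arm, as the interface text tells. Shifts and turns lie within -1 to 1; 1 stands for 0.03 m of shift or 0.1 rad of turn. Its arguments: {"type":"object","properties":{"plan":{"type":"array"},"grip_force":{"type":"number"}},"required":["plan"]}

```bash
mkdir -p pics; ls; python3 - <<'E'
from workcell import sensors, capture, bot
import cv2,numpy as np,pickle
o=sensors.get_obs();print(o)
for n in("top","side"):
    c=capture(n);pickle.dump(c,open(f"pics/{n}0.pkl","wb"))
    cv2.imwrite(f"pics/{n}0.png",c["image"][:,:,::-1])
    print(n,c["mtx"],c["R"],c["t"],-c["R"].T@c["t"])
E
```

```text
pics
{'time': 0.0, 'joints': array([ 9.88509488e-01,  2.07415352e-01,  1.54295018e+00, -2.24867654e-05,
        1.39349309e+00, -1.50524371e-01]), 'joint_velocities': array([ 0.00092364,  0.00053644,  0.00169273,  0.00129062, -0.00049112,
        0.00042353]), 'tau': array([-1.07747303e-03, -3.70873940e+01, -2.81421322e+01,  6.98025967e-02,
        3.61294812e-02, -1.78801738e-04]), 'tcp_pos': array([0.24022806, 0.52157609, 0.22629519]), 'orientation': array([-0.67277922, -3.06789685,  0.00333472]), 'contact_force': array([ 0.35397518, -1.01247138, -0.84919172]), 'torque': array([0.06587396, 0.00326518, 0.01436789]), 'finger_force': 0.0, 'width': 0.09409275102085009}
top [[402.55508021   0.         271.51332892]
 [  0.         402.55508021 209.94080845]
 [  0.           0.           1.        ]] [[-0.0013366  -0.99969218 -0.0247742 ]
 [-0.98703779  0.0052947  -0.16040062]
 [ 0.16048242  0.02423868 -0.98674104]] [-0.19514107  0.58940184  1.11279775] [ 0.40291659 -0.22517445  1.18774916]
side [[393.16967595   0.         284.07832321]
 [  0.         393.16967595 217.39320874]
 [  0.           0.           1.        ]] [[ 0.81967936 -0.57261322 -0.01548701]
 [-0.22886    -0.30258231 -0.92523891]
 [ 0.52511794  0.76194359 -0.37906874]] [-0.59544515  0.17597166  0.73113759] [ 0.14441351 -0.84479946  0.43074556]
```

View pics/top0.png

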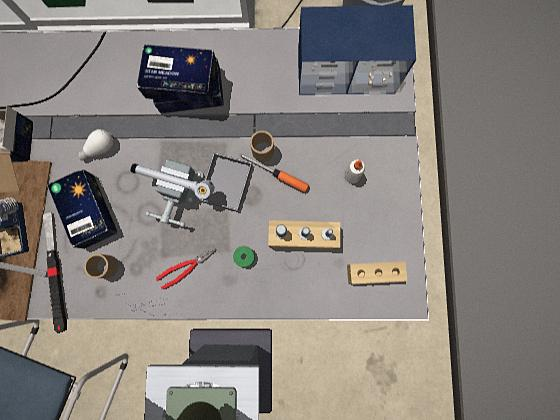

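View pics/side0.png

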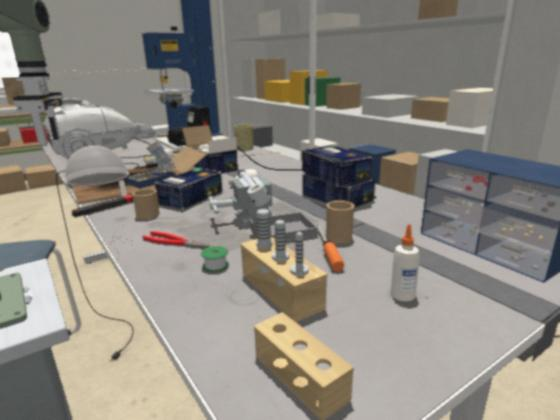

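The top view shows two racks: one at (305,235) holding three drifts, and an empty one at (377,273). The tray is at (225,180) and the knuckle at (203,190). I'll enlarge the rack and the knuckle, side by side in both views.

```bash
python3 - <<'E'
import cv2,numpy as np,pickle
T=pickle.load(open("pics/top0.pkl","rb"))["image"][:,:,::-1];S=pickle.load(open("pics/side0.pkl","rb"))["image"][:,:,::-1]
z=lambda im,x,y:cv2.resize(im[y:y+75,x:x+100],(400,300),interpolation=cv2.INTER_CUBIC)
m=np.vstack([np.hstack([z(T,255,200),z(T,160,145)]),np.hstack([z(S,230,200),z(S,195,160)])])
cv2.imwrite("pics/crop0.png",m)
E
```

```text
(no output)
```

View pics/crop0.png

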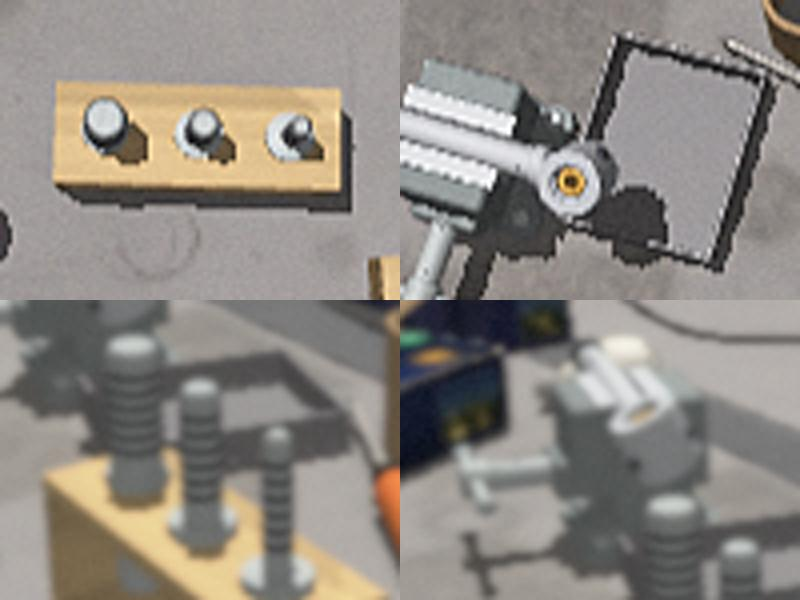

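The middle hole holds the drift of middle thickness, with its grip top at about (305.7,230.2). The thick drift is at (281.5,230) and the thin one at (329,232). This is the rack that holds the drifts; the other one is empty and smaller. The brass ring of the sleeve shows at (202.7,190.2). Next I'll turn these into positions.

```bash
cat > h.py <<'E'
import numpy as np,cv2,pickle
from scipy.spatial.transform import Rotation as Ro
def ray(c,p):
    d=c["R"].T@np.linalg.solve(c["mtx"],[p[0],p[1],1.]);return -c["R"].T@c["t"],d
def plane(c,p,z):
    o,d=ray(c,p);return o+d*(z-o[2])/d[2]
def proj(c,X):
    q=c["mtx"]@(c["R"]@np.asarray(X)+c["t"]);return q[:2]/q[2]
def tri(c1,p1,c2,p2):
    o1,d1=ray(c1,p1);o2,d2=ray(c2,p2);s=np.linalg.lstsq(np.c_[d1,-d2],o2-o1,rcond=None)[0]
    a=o1+d1*s[0];b=o2+d2*s[1];return (a+b)/2,np.linalg.norm(a-b)
def cents(im,lo,hi,roi,amin=8):
    x,y,w,h=roi;m=cv2.inRange(cv2.cvtColor(im[y:y+h,x:x+w],cv2.COLOR_RGB2HSV),lo,hi)
    n,_,st,ce=cv2.connectedComponentsWithStats(m)
    return [(ce[i]+[x,y],st[i]) for i in range(1,n) if st[i][4]>=amin],m
def deltas(pos,rotvec,target,Rt):
    R=Ro.from_rotvec(rotvec)
    return R.inv().apply(np.asarray(target)-pos)/.03,(R.inv()*Rt).as_rotvec()/.1
E
python3 - <<'E'
from h import *
T=pickle.load(open("pics/top0.pkl","rb"));S=pickle.load(open("pics/side0.pkl","rb"))
for n,c,roi in(("T",T,(190,175,30,30)),("S",S,(240,175,35,30))):
    r,_=cents(c["image"],(12,120,90),(30,255,255),roi,4);print(n,[(a.round(1),s) for a,s in r])
# rack
r,m=cents(T["image"],(12,60,120),(28,200,255),(260,212,90,45),50)
ys,xs=np.nonzero(m);rc=cv2.minAreaRect(np.c_[xs+260,ys+212].astype(np.float32));bp=cv2.boxPoints(rc);print("rack",rc)
P=np.array([plane(T,b,.075) for b in bp]);print(P.round(3),P.mean(0),np.linalg.norm(np.diff(P,axis=0),axis=1))
for nm,p in(("thick",(281.5,230)),("mid",(305.7,230.2)),("thin",(329.2,231.5))):print(nm,plane(T,p,.15).round(4))
print("mid tri",tri(T,(305.7,230.2),S,(280,221.5)))
# side: mid top centre guess crop(199,388) -> 279.8,222
print("mouth",plane(T,(202.7,190.3),.1173))
tr=[plane(T,(160+(x-400)/4,145+y/4),.028) for x,y in((620,38),(770,78),(715,268))];print("tray",np.round(tr,3))
# tube edges: bright pixels along columns
g=cv2.cvtColor(T["image"],cv2.COLOR_RGB2GRAY)
for x in range(134,200,6):print(x,g[158:200,x])
E
```

```text
T [(array([202.3, 190.2]), array([ 9, 12,  7,  7, 31], dtype=int32))]
S []
rack ((303.70281982421875, 233.70010375976562), (71.30583190917969, 25.906673431396484), 1.5911403894424438)
[[ 0.484 -0.187  0.075]
 [ 0.556 -0.189  0.075]
 [ 0.55  -0.387  0.075]
 [ 0.478 -0.383  0.075]] [ 0.51694926 -0.28667066  0.075     ] [0.0722024  0.19809488 0.07184906]
thick [ 0.5189 -0.2255  0.15  ]
mid [ 0.5181 -0.288   0.15  ]
thin [ 0.5145 -0.3485  0.15  ]
mid tri (array([ 0.51849438, -0.28823776,  0.14796319]), np.float64(0.0002842946791499521))
mouth [ 0.63230823 -0.01115808  0.1173    ]
tray [[ 0.761 -0.027  0.028]
 [ 0.729 -0.14   0.028]
 [ 0.586 -0.101  0.028]]
134 [157 161 158 159 167 110  16  12  20  11   7   2   0   0   0 105 143 140
 142 146 147 150 150 150 153 151 149 145 144 140 127 133 134 141 153 153
 149 150 150 157 156 158]
140 [163 155 154 156 155 160 157 152 172 198 214 219 216 187 159 115 133 160
 154 150 147 156 150 146 150 145 147 150 157 158 154 151 158 156 151 156
 154 152 157 151 149 156]
146 [161 157 159 162 163 159 153 160 165 150 174 201 218 221 209 182 163 107
 132 163 1
[... 796 characters left out ...]
 [130 127 126 111 129 157 162 162 158 165 159 155 182 218 230 227 247 206
 117 166 210 227 229 216 205 171 134 206 234 230 235 251 225 150 158 155
 155 156 137  75  32 141]
182 [140 141 137 149 138 123 148 163 163 162 162 164 165 132 220 243 228 233
 246 177 129 196 219 229 228 215 201 168 137 205 239 242 255 250 153  32
  44  42  55  49  53  52]
188 [141 136 133 134 132 138 136 137 155 167 166 154 137 123 104  74 239 243
 107  39  40  49 133 193 218 227 224 214 198 172 106  40  52  56  71  71
  66  71  61  65  81  82]
194 [126 123 133 130 128 134 133 142 143 148 145 121 103  67  37  46  54  70
  69  65  63  65  55 151 206 212 222 223 221 212 202 191 180 143 103  61
  46  50  59  64  61  67]
```

```bash
python3 - <<'E'
from h import *
T=pickle.load(open("pics/top0.pkl","rb"));S=pickle.load(open("pics/side0.pkl","rb"))
a=plane(T,(140,169.3),.107);b=plane(T,(188,183.7),.107);d=b-a;print("arm",np.degrees(np.arctan2(-d[1],-d[0])))
out=[]
for h,col in((163.5,(0,0,255)),(118,(255,255,0))):
    h=np.radians(h);ax=np.array([np.sin(.45)*np.cos(h),np.sin(.45)*np.sin(h),np.cos(.45)])
    mid=plane(T,(202.3,190.2),.102+.017*np.cos(.45))-.017*ax;print(mid,ax)
    print("tube line at col",proj(T,mid), 169.3+.3*(proj(T,mid)[0]-140))
    u=np.cross(ax,[0,1,0]);u/=np.linalg.norm(u);v=np.cross(ax,u)
    row=[]
    for c,x,y in((T,178,170),(S,225,165)):
        im=cv2.resize(c["image"][y:y+50,x:x+50,::-1],(400,400),interpolation=cv2.INTER_CUBIC)
        for z in(.022,-.022):
            p=[(proj(c,mid+z*ax+.0225*(np.cos(t)*u+np.sin(t)*v))-[x,y]+.5)*8-.5 for t in np.linspace(0,6.28,60)]
            cv2.polylines(im,[np.int32(p)],True,col,1)
        row.append(im)
    out.append(np.hstack(row))
cv2.imwrite("pics/ov.png",cv2.resize(np.vstack(out),(600,600)))
E
```

```text
arm 72.79972649013152
[ 0.63968245 -0.012156    0.102     ] [-0.41705354  0.12353689  0.9004471 ]
tube line at col [204.19739733 188.84199626] 188.55921920005517
[ 0.63606401 -0.01658475  0.102     ] [-0.20420395  0.38405177  0.9004471 ]
tube line at col [205.75769493 190.11130236] 189.02730847764795
```

View pics/ov.png

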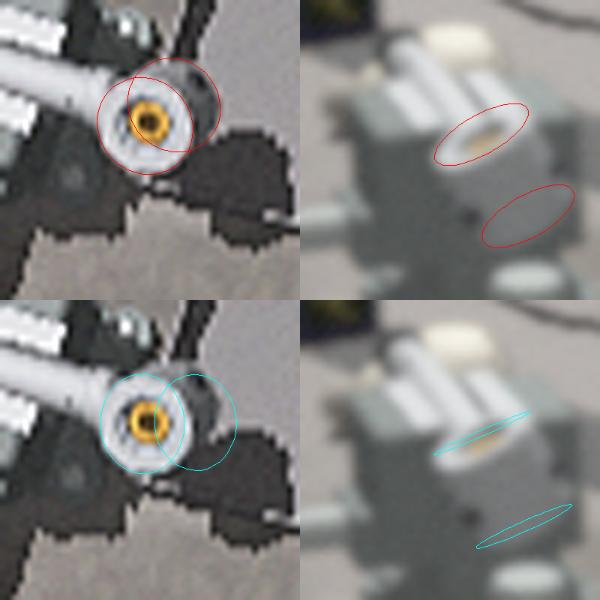

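The red outlines (bore leaning square to the arm, heading about 163°) match both rings, so the bore middle is at about (0.640, -0.012, 0.102). The middle drift is at (0.518, -0.288). I'll set out for it.

Request:
{"method": "arm_command", "body": {
  "plan": [
    {"hand": -1,"translation": [0,0,-0.3],"rot": [0,0,1]},
    {"hand": -1,"translation": [0,0,-0.3],"rot": [0,0,1]},
    {"hand": -1,"translation": [0,0,-0.3],"rot": [0,0,1]},
    {"hand": -1,"translation": [0,0,-0.3],"rot": [0,0,1]},
    {"hand": -1,"translation": [0,0,-0.3],"rot": [0,0,1]},
    {"hand": -1,"translation": [0,0,-0.3],"rot": [0,0,1]},
    {"hand": -1,"translation": [0,0,-0.3],"rot": [0,0,1]},
    {"hand": -1,"translation": [0,0,-0.3],"rot": [0,0,1]},
    {"hand": -1,"translation": [0,0,0],"rot": [0,0,1]},
    {"hand": -1,"translation": [0,0,0],"rot": [0,0,1]}
  ]
}}

```text
time: 1.1
tcp_pos: [0.2406, 0.5221, 0.2993]
orientation: [2.067, 2.366, -0.0]
contact_force: [-0.6, -0.0, -0.3]
width: 0.094
finger_force: 0.0
```

```bash
cat > d.py <<'E'
from h import *;import sys
from workcell import sensors
o=sensors.get_obs();a=[float(x) for x in sys.argv[1:]]
if len(a)<5: # x y z yaw_of_tool_y: tool down
    y=np.radians(a[3]);Y=np.array([np.cos(y),np.sin(y),0]);Z=np.array([0,0,-1.])
else: # x y z, yawhint, bore heading : tool z along minus bore axis, tool y closest to hint
    h=np.radians(a[4]);Z=-np.array([np.sin(.45)*np.cos(h),np.sin(.45)*np.sin(h),np.cos(.45)])
    y=np.radians(a[3]);Y=np.array([np.cos(y),np.sin(y),0]);Y-=Z*(Y@Z);Y/=np.linalg.norm(Y)
Rt=Ro.from_matrix(np.c_[np.cross(Y,Z),Y,Z])
t,r=deltas(o["tcp_pos"],o["orientation"],a[:3],Rt)
print("t",o["time"],"pos",o["tcp_pos"].round(4),"w",o["width"],"F",o["contact_force"].round(1),"ff",o["finger_force"],"q",o["joints"].round(2))
R=Ro.from_rotvec(o["orientation"]);print("dT",t.round(2),"dR",r.round(2),"tool y",R.as_matrix()[:,1].round(3),"z",R.as_matrix()[:,2].round(3))
E
python3 d.py 0.518 -0.288 0.25 -2
```

```text
t 1.1 pos [0.2406 0.5221 0.2993] w 0.09401304054570014 F [-0.6 -0.  -0.3] ff 0.0 q [ 0.99  0.16  1.45 -0.    1.53  0.85]
dT [-28.     5.53   1.65] dR [-0.   0.   1.7] tool y [ 0.991  0.134 -0.   ] z [-0. -0. -1.]
```

Request:
{"method": "arm_command", "body": {
  "plan": [
    {"hand": -1,"translation": [0,0,0],"rot": [0,0,0.85]},
    {"hand": -1,"translation": [0,0,0],"rot": [0,0,0.85]},
    {"hand": -1,"translation": [-1,0.38,0],"rot": [0,0,0]},
    {"hand": -1,"translation": [-1,0.38,0],"rot": [0,0,0]},
    {"hand": -1,"translation": [-1,0.38,0],"rot": [0,0,0]},
    {"hand": -1,"translation": [-1,0.38,0],"rot": [0,0,0]},
    {"hand": -1,"translation": [-1,0.38,0],"rot": [0,0,0]},
    {"hand": -1,"translation": [-1,0.38,0],"rot": [0,0,0]},
    {"hand": -1,"translation": [-1,0.38,0],"rot": [0,0,0]},
    {"hand": -1,"translation": [-1,0.38,0],"rot": [0,0,0]}
  ]
}}

```text
time: 2.1
tcp_pos: [0.3242, 0.2781, 0.299]
orientation: [-2.255, -2.187, 0.001]
contact_force: [0.9, -0.0, 0.6]
width: 0.0943
finger_force: 0.0
```

Request:
{"method": "arm_command", "body": {
  "plan": [
    {"hand": -1,"translation": [-1,0.38,0],"rot": [0,0,0]},
    {"hand": -1,"translation": [-1,0.38,0],"rot": [0,0,0]},
    {"hand": -1,"translation": [-1,0.38,0],"rot": [0,0,0]},
    {"hand": -1,"translation": [-1,0.38,0],"rot": [0,0,0]},
    {"hand": -1,"translation": [-1,0.38,0],"rot": [0,0,0]},
    {"hand": -1,"translation": [-1,0.38,0],"rot": [0,0,0]},
    {"hand": -1,"translation": [-1,0.38,0],"rot": [0,0,0]},
    {"hand": -1,"translation": [-1,0.38,0],"rot": [0,0,0]},
    {"hand": -1,"translation": [-1,0.38,0],"rot": [0,0,0]},
    {"hand": -1,"translation": [-1,0.38,0],"rot": [0,0,0]}
  ]
}}

```text
time: 3.1
tcp_pos: [0.4289, -0.0251, 0.299]
orientation: [-2.255, -2.186, 0.0]
contact_force: [0.8, 0.3, 0.3]
width: 0.0937
finger_force: 0.0
```

Request:
{"method": "arm_command", "body": {
  "plan": [
    {"hand": -1,"translation": [-1,0.38,0],"rot": [0,0,0]},
    {"hand": -1,"translation": [-1,0.38,0],"rot": [0,0,0]},
    {"hand": -1,"translation": [-1,0.38,0],"rot": [0,0,0]},
    {"hand": -1,"translation": [-1,0.38,0],"rot": [0,0,0]},
    {"hand": -1,"translation": [-1,0.38,0],"rot": [0,0,0]},
    {"hand": -1,"translation": [-1,0.38,0],"rot": [0,0,0]},
    {"hand": -1,"translation": [-1,0.38,0],"rot": [0,0,0]},
    {"hand": -1,"translation": [-0.9,0.38,0.2],"rot": [0,0,0]},
    {"hand": -1,"translation": [-0.7,0.3,0.4],"rot": [0,0,0]},
    {"hand": -1,"translation": [0,0,0.4],"rot": [0,0,0]}
  ]
}}

```text
time: 4.1
tcp_pos: [0.5213, -0.2873, 0.2681]
orientation: [-2.258, -2.184, 0.001]
contact_force: [0.1, 0.4, 1.1]
width: 0.0941
finger_force: 0.0
```

```bash
python3 d.py 0.518 -0.288 0.133 -2
```

```text
t 4.1 pos [ 0.5213 -0.2873  0.2681] w 0.09409518543487899 F [0.1 0.4 1.1] ff 0.0 q [-0.65  0.22  1.44 -0.    1.48 -0.61]
dT [-0.03 -0.11  4.5 ] dR [-0.01  0.    0.01] tool y [ 0.999 -0.034 -0.001] z [-0.001 -0.    -1.   ]
```

Request:
{"method": "arm_command", "body": {
  "plan": [
    {"hand": -1,"translation": [-0.03,-0.11,0.8],"rot": [0,0,0]},
    {"hand": -1,"translation": [0,0,0.8],"rot": [0,0,0]},
    {"hand": -1,"translation": [0,0,0.8],"rot": [0,0,0]},
    {"hand": -1,"translation": [0,0,0.8],"rot": [0,0,0]},
    {"hand": -1,"translation": [0,0,0.7],"rot": [0,0,0]},
    {"hand": -1,"translation": [0,0,0.6],"rot": [0,0,0]},
    {"hand": -0.3,"translation": [0,0,0],"rot": [0,0,0]},
    {"hand": -0.1,"translation": [0,0,0],"rot": [0,0,0]},
    {"hand": 0.2,"translation": [0,0,0],"rot": [0,0,0]},
    {"hand": 0.4,"translation": [0,0,0],"rot": [0,0,0]}
  ],
  "grip_force": 10
}}

```text
time: 5.1
tcp_pos: [0.5186, -0.2861, 0.136]
orientation: [2.254, 2.185, 0.001]
contact_force: [0.1, -1.0, 0.8]
width: 0.0656
finger_force: 0.0
```

```bash
python3 d.py 0.518 -0.288 0.133 -2; python3 - <<'E'
from h import *
from workcell import capture
o=[]
for n,x,y in(("top",265,195),("side",235,190)):
    c=capture(n);o.append(cv2.resize(c["image"][y:y+80,x:x+80,::-1],(400,400),interpolation=cv2.INTER_CUBIC))
cv2.imwrite("pics/g1.png",np.hstack(o))
E
```

```text
t 5.1 pos [ 0.5186 -0.2861  0.136 ] w 0.06562284944507754 F [ 0.1 -1.   0.8] ff 0.0 q [-0.65  0.33  1.59  0.    1.22 -0.62]
dT [-0.07 -0.02  0.1 ] dR [0.02 0.01 0.04] tool y [ 1.    -0.031  0.002] z [ 0.002 -0.002 -1.   ]
```

View pics/g1.png

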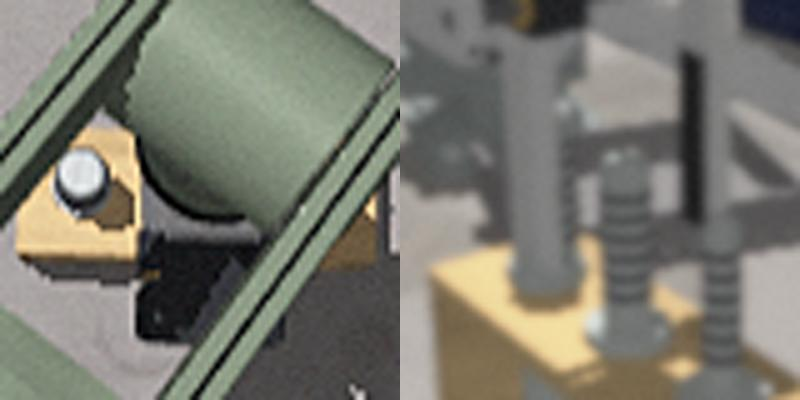

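The side view shows the fingers straddling the middle drift at about crop (625,240), with the thin drift clear. I'll close.

Request:
{"method": "arm_command", "body": {
  "plan": [
    {"hand": 0.5,"translation": [-0.07,0,0.05],"rot": [0,0,0]},
    {"hand": 0.7,"translation": [0,0,0],"rot": [0,0,0]},
    {"hand": 0.9,"translation": [0,0,0],"rot": [0,0,0]},
    {"hand": 1,"translation": [0,0,0],"rot": [0,0,0]},
    {"hand": 1,"translation": [0,0,0],"rot": [0,0,0]},
    {"hand": 1,"translation": [0,0,0],"rot": [0,0,0]},
    {"hand": 1,"translation": [0,0,0],"rot": [0,0,0]},
    {"hand": 1,"translation": [0,0,0],"rot": [0,0,0]},
    {"hand": 1,"translation": [0,0,0],"rot": [0,0,0]},
    {"hand": 1,"translation": [0,0,0],"rot": [0,0,0]}
  ],
  "grip_force": 45
}}

```text
time: 6.2
tcp_pos: [0.5178, -0.2878, 0.1329]
orientation: [2.256, 2.187, 0.0]
contact_force: [1.1, -0.1, -1.8]
width: 0.0192
finger_force: 45.0
```

```bash
python3 d.py 0.518 -0.288 0.28 -2
```

```text
t 6.2 pos [ 0.5178 -0.2878  0.1329] w 0.019193149112193306 F [ 1.1 -0.1 -1.8] ff 44.99649703502655 q [-0.65  0.33  1.59  0.    1.22 -0.62]
dT [-0.01  0.01 -4.9 ] dR [0.   0.   0.04] tool y [ 1.    -0.031  0.   ] z [ 0. -0. -1.]
```

Request:
{"method": "arm_command", "body": {
  "plan": [
    {"hand": 1,"translation": [0,0,-0.3],"rot": [0,0,0]},
    {"hand": 1,"translation": [0,0,-0.5],"rot": [0,0,0]},
    {"hand": 1,"translation": [0,0,-0.6],"rot": [0,0,0]},
    {"hand": 1,"translation": [0,0,-0.6],"rot": [0,0,0]},
    {"hand": 1,"translation": [0,0,-0.6],"rot": [0,0,0]},
    {"hand": 1,"translation": [0,0,-0.6],"rot": [0,0,0]},
    {"hand": 1,"translation": [0,0,-0.6],"rot": [0,0,0]},
    {"hand": 1,"translation": [0,0,-0.6],"rot": [0,0,0]},
    {"hand": 1,"translation": [0,0,-0.4],"rot": [0,0,0]},
    {"hand": 1,"translation": [0,0,-0.2],"rot": [0,0,0]}
  ]
}}

```text
time: 7.2
tcp_pos: [0.5183, -0.2881, 0.2853]
orientation: [2.253, 2.185, 0.001]
contact_force: [1.6, 0.1, -2.5]
width: 0.0194
finger_force: 45.0
```

```bash
python3 d.py .565 .010 .280 -2 163.5;python3 d.py .565 .010 .280 -16.5 163.5
```

```text
t 7.2 pos [ 0.5183 -0.2881  0.2853] w 0.01936319365393866 F [ 1.6  0.1 -2.5] ff 44.99537408351898 q [-0.65  0.2   1.42 -0.    1.51 -0.62]
dT [9.98 1.25 0.16] dR [-4.31 -1.17 -0.22] tool y [ 1.    -0.031  0.003] z [ 0.003 -0.002 -1.   ]
t 7.2 pos [ 0.5183 -0.2881  0.2853] w 0.01936319365393866 F [ 1.6  0.1 -2.5] ff 44.99537408351898 q [-0.65  0.2   1.42 -0.    1.51 -0.62]
dT [9.98 1.25 0.16] dR [-4.45 -0.56  2.53] tool y [ 1.    -0.031  0.003] z [ 0.003 -0.002 -1.   ]
```

Request:
{"method": "arm_command", "body": {
  "plan": [
    {"hand": 1,"translation": [0.5,0.1,-0.4],"rot": [0,0,0]},
    {"hand": 1,"translation": [1,0.13,-0.1],"rot": [0,0,0]},
    {"hand": 1,"translation": [1,0.13,0],"rot": [0,0,0]},
    {"hand": 1,"translation": [1,0.13,0],"rot": [0,0,0]},
    {"hand": 1,"translation": [1,0.13,0],"rot": [0,0,0]},
    {"hand": 1,"translation": [1,0.13,0],"rot": [0,0,0]},
    {"hand": 1,"translation": [1,0.13,0],"rot": [0,0,0]},
    {"hand": 1,"translation": [1,0.13,0],"rot": [0,0,0]},
    {"hand": 1,"translation": [1,0.13,0],"rot": [0,0,0]},
    {"hand": 1,"translation": [1,0.1,0],"rot": [0,0,0]}
  ]
}}

```text
time: 8.2
tcp_pos: [0.5632, -0.0016, 0.2977]
orientation: [-2.254, -2.186, 0.001]
contact_force: [0.1, -0.5, -1.8]
width: 0.0192
finger_force: 45.0
```

Request:
{"method": "arm_command", "body": {
  "plan": [
    {"hand": 1,"translation": [0.3,0,0],"rot": [-0.3,-0.1,0]},
    {"hand": 1,"translation": [0,0,0],"rot": [-0.6,-0.16,-0.03]},
    {"hand": 1,"translation": [0,0,0],"rot": [-0.6,-0.16,-0.03]},
    {"hand": 1,"translation": [0,0,0],"rot": [-0.6,-0.16,-0.03]},
    {"hand": 1,"translation": [0,0,0],"rot": [-0.6,-0.16,-0.03]},
    {"hand": 1,"translation": [0,0,0],"rot": [-0.6,-0.16,-0.03]},
    {"hand": 1,"translation": [0,0,0],"rot": [-0.6,-0.16,-0.03]},
    {"hand": 1,"translation": [0,0,0],"rot": [-0.41,-0.11,-0.03]},
    {"hand": 1,"translation": [0,0,0],"rot": [0,0,0]},
    {"hand": 1,"translation": [0,0,0],"rot": [0,0,0]}
  ]
}}

```text
time: 9.2
tcp_pos: [0.5634, 0.0058, 0.2976]
orientation: [1.944, 1.927, 0.299]
contact_force: [0.1, 0.0, -1.9]
width: 0.0194
finger_force: 45.0
```

```bash
python3 d.py .565 .010 .264 -2 163.5
```

```text
t 9.2 pos [0.5634 0.0058 0.2976] w 0.01937575053324628 F [ 0.1  0.  -1.9] ff 44.9965363740921 q [-0.1  -0.14  1.81 -0.09  1.03 -0.06]
dT [ 0.27 -0.41  1.02] dR [-0.05 -0.03 -0.01] tool y [0.91  0.017 0.414] z [ 0.413 -0.121 -0.903]
```

Request:
{"method": "arm_command", "body": {
  "plan": [
    {"hand": 1,"translation": [0.09,-0.14,0.2],"rot": [-0.05,-0.03,0]},
    {"hand": 1,"translation": [0.09,-0.14,0.3],"rot": [0,0,0]},
    {"hand": 1,"translation": [0.09,-0.13,0.3],"rot": [0,0,0]},
    {"hand": 1,"translation": [0,0,0.22],"rot": [0,0,0]},
    {"hand": 1,"translation": [0,0,0],"rot": [0,0,0]},
    {"hand": 1,"translation": [0,0,0],"rot": [0,0,0]},
    {"hand": 1,"translation": [0,0,0],"rot": [0,0,0]},
    {"hand": 1,"translation": [0,0,0],"rot": [0,0,0]},
    {"hand": 1,"translation": [0,0,0],"rot": [0,0,0]},
    {"hand": 1,"translation": [0,0,0],"rot": [0,0,0]}
  ]
}}

```text
time: 10.2
tcp_pos: [0.5661, 0.0089, 0.2646]
orientation: [1.939, 1.92, 0.302]
contact_force: [0.2, 0.4, -2.5]
width: 0.019
finger_force: 45.0
```

```bash
python3 d.py .565 .010 .264 -2 163.5; python3 - <<'E'
from h import *
from workcell import capture,sensors
ob=sensors.get_obs();R=Ro.from_rotvec(ob["orientation"]).as_matrix();z=R[:,2];tip=ob["tcp_pos"]+.1179*z
h=np.radians(163.5);ax=np.array([np.sin(.45)*np.cos(h),np.sin(.45)*np.sin(h),np.cos(.45)]);mid=np.array([.640,-.012,.102])
print("tip in knuckle along",(tip-mid)@ax,"lateral",(tip-mid)-((tip-mid)@ax)*ax)
o=[]
for n,x,y in(("top",165,155),("side",215,130)):
    c=capture(n);pickle.dump(c,open(f"pics/{n}1.pkl","wb"))
    im=cv2.resize(c["image"][y:y+80,x:x+80,::-1],(400,400),interpolation=cv2.INTER_CUBIC)
    f=lambda X:tuple(int(v) for v in (proj(c,X)-[x,y]+.5)*5)
    cv2.line(im,f(mid+.022*ax),f(mid-.022*ax),(0,0,255),1);cv2.line(im,f(tip),f(tip-.06*z),(0,255,0),1)
    o.append(im)
cv2.imwrite("pics/g2.png",np.hstack(o))
E
```

```text
t 10.2 pos [0.5661 0.0089 0.2646] w 0.018986507606614838 F [ 0.2  0.4 -2.5] ff 44.99659717082977 q [-0.09 -0.11  1.86 -0.11  0.95 -0.03]
dT [ 0.04 -0.04 -0.  ] dR [ 0.02  0.01 -0.01] tool y [0.907 0.018 0.42 ] z [ 0.419 -0.125 -0.899]
tip in knuckle along 0.06195739429547156 lateral [ 0.00136288 -0.00145204  0.00083045]
```

View pics/g2.png

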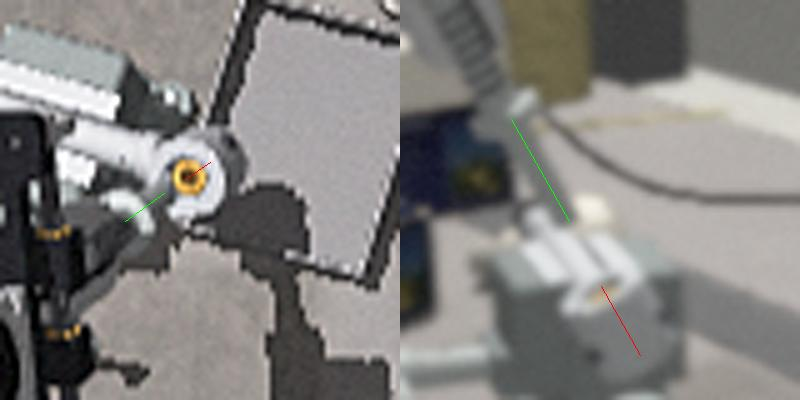

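Both views show the drift above the knuckle, in line with the bore. I'll take one closer crop to compare the nose with the prediction.

```bash
python3 - <<'E'
from h import *
o=[]
for n,x,y in(("top",180,180),("side",233,150)):
    c=pickle.load(open(f"pics/{n}1.pkl","rb"))
    im=cv2.resize(c["image"][y:y+32,x:x+32,::-1],(400,400),interpolation=cv2.INTER_CUBIC);o.append(cv2.convertScaleAbs(im,alpha=1.2))
cv2.imwrite("pics/g3.png",np.hstack(o))
E
```

```text
(no output)
```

View pics/g3.png

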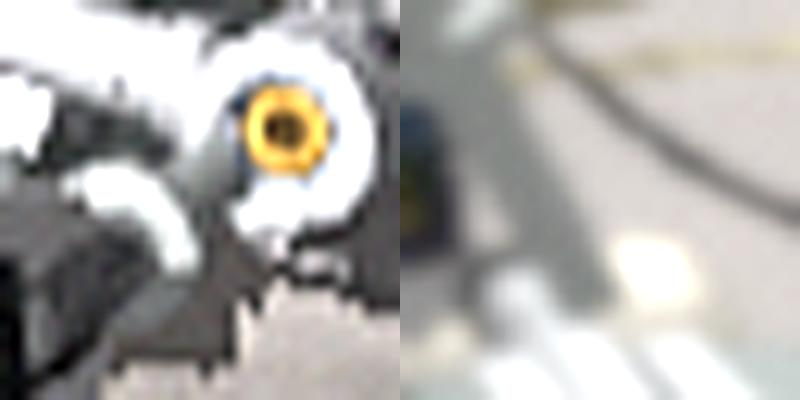

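Request:
{"method": "arm_command", "body": {
  "plan": [
    {"hand": 1,"translation": [0.02,-0.06,0.1],"rot": [0.02,0.01,0]},
    {"hand": 1,"translation": [0,0,0.2],"rot": [0,0,0]},
    {"hand": 1,"translation": [0,0,0.2],"rot": [0,0,0]},
    {"hand": 1,"translation": [0,0,0.2],"rot": [0,0,0]},
    {"hand": 1,"translation": [0,0,0.2],"rot": [0,0,0]},
    {"hand": 1,"translation": [0,0,0.2],"rot": [0,0,0]},
    {"hand": 1,"translation": [0,0,0.15],"rot": [0,0,0]},
    {"hand": 1,"translation": [0,0,0.1],"rot": [0,0,0]},
    {"hand": 1,"translation": [0,0,0],"rot": [0,0,0]},
    {"hand": 1,"translation": [0,0,0],"rot": [0,0,0]}
  ]
}}

```text
time: 11.3
tcp_pos: [0.5813, 0.0045, 0.2271]
orientation: [1.94, 1.922, 0.301]
contact_force: [0.0, 1.0, -1.8]
width: 0.0197
finger_force: 45.0
```

```bash
cat > k.py <<'E'
from h import *
from workcell import sensors
ob=sensors.get_obs();R=Ro.from_rotvec(ob["orientation"]).as_matrix();z=R[:,2];tip=ob["tcp_pos"]+.1179*z
h=np.radians(163.5);ax=np.array([np.sin(.45)*np.cos(h),np.sin(.45)*np.sin(h),np.cos(.45)]);mid=np.array([.640,-.012,.102])
d=tip-mid;print("t",ob["time"],"along",d@ax,"lateral tool",(R.T@(d-(d@ax)*ax)).round(4),"ang",np.arccos(-z@ax),"F tool",(R.T@ob["contact_force"]).round(1),"w",ob["width"],"M tool",(R.T@ob["torque"]).round(2))
E
python3 k.py
```

```text
t 11.3 along 0.02122744219833826 lateral tool [-0.0007 -0.0007  0.    ] ang 0.00036014278849229753 F tool [ 1.2 -0.7  1.5] w 0.01966859705376614 M tool [ 0.53  0.02 -0.09]
```

Request:
{"method": "arm_command", "body": {
  "plan": [
    {"hand": 1,"translation": [0,0,0.05],"rot": [0,0,0]},
    {"hand": 1,"translation": [0,0,0.05],"rot": [0,0,0]},
    {"hand": 1,"translation": [0,0,0.05],"rot": [0,0,0]},
    {"hand": 1,"translation": [0,0,0.05],"rot": [0,0,0]},
    {"hand": 1,"translation": [0,0,0.05],"rot": [0,0,0]},
    {"hand": 1,"translation": [0,0,0.05],"rot": [0,0,0]},
    {"hand": 1,"translation": [0,0,0],"rot": [0,0,0]},
    {"hand": 1,"translation": [0,0,0],"rot": [0,0,0]},
    {"hand": 1,"translation": [0,0,0],"rot": [0,0,0]},
    {"hand": 1,"translation": [0,0,0],"rot": [0,0,0]}
  ]
}}

```text
time: 12.3
tcp_pos: [0.5853, 0.0034, 0.2192]
orientation: [1.94, 1.922, 0.301]
contact_force: [-0.1, -0.0, 0.4]
width: 0.0195
finger_force: 45.0
```

```bash
python3 k.py
```

```text
t 12.3 along 0.012306970122370498 lateral tool [-0.0007 -0.0003  0.    ] ang 0.0008260505475234359 F tool [-0.1  0.1 -0.4] w 0.019456608318918607 M tool [ 0.31  0.13 -0.09]
```

Request:
{"method": "arm_command", "body": {
  "plan": [
    {"hand": 1,"translation": [0,0,0.06],"rot": [0,0,0]},
    {"hand": 1,"translation": [0,0,0.06],"rot": [0,0,0]},
    {"hand": 1,"translation": [0,0,0.06],"rot": [0,0,0]},
    {"hand": 1,"translation": [0,0,0.06],"rot": [0,0,0]},
    {"hand": 1,"translation": [0,0,0.06],"rot": [0,0,0]},
    {"hand": 1,"translation": [0,0,0.06],"rot": [0,0,0]},
    {"hand": 1,"translation": [0,0,0],"rot": [0,0,0]},
    {"hand": 1,"translation": [0,0,0],"rot": [0,0,0]},
    {"hand": 1,"translation": [0,0,0],"rot": [0,0,0]},
    {"hand": 1,"translation": [0,0,0],"rot": [0,0,0]}
  ]
}}

```text
time: 13.3
tcp_pos: [0.5891, 0.002, 0.2084]
orientation: [1.941, 1.923, 0.299]
contact_force: [0.6, 0.7, -1.6]
width: 0.0191
finger_force: 45.0
```

```bash
python3 k.py
```

```text
t 13.3 along 0.0008406677262831757 lateral tool [-0.0007 -0.0016  0.    ] ang 0.0014787829153661684 F tool [ 0.9 -0.2  1.6] w 0.019095512988300575 M tool [ 0.33  0.06 -0.01]
```

Request:
{"method": "arm_command", "body": {
  "plan": [
    {"hand": 1,"translation": [0,0,0.07],"rot": [0,0,0]},
    {"hand": 1,"translation": [0,0,0.07],"rot": [0,0,0]},
    {"hand": 1,"translation": [0,0,0.07],"rot": [0,0,0]},
    {"hand": 1,"translation": [0,0,0.07],"rot": [0,0,0]},
    {"hand": 1,"translation": [0,0,0.07],"rot": [0,0,0]},
    {"hand": 1,"translation": [0,0,0.07],"rot": [0,0,0]},
    {"hand": 1,"translation": [0,0,0.07],"rot": [0,0,0]},
    {"hand": 1,"translation": [0,0,0.06],"rot": [0,0,0]},
    {"hand": 1,"translation": [0,0,0],"rot": [0,0,0]},
    {"hand": 1,"translation": [0,0,0],"rot": [0,0,0]}
  ]
}}

```text
time: 14.3
tcp_pos: [0.5964, -0.0, 0.1942]
orientation: [1.941, 1.922, 0.3]
contact_force: [-0.1, -0.9, -0.9]
width: 0.0193
finger_force: 45.0
```

```bash
python3 k.py; python3 - <<'E'
from h import *
from workcell import capture
o=[]
for n,x,y in(("top",180,145),("side",225,170)):
    c=capture(n)
    o.append(cv2.resize(c["image"][y:y+80,x:x+80,::-1],(400,400),interpolation=cv2.INTER_CUBIC))
cv2.imwrite("pics/g4.png",np.hstack(o))
E
```

```text
t 14.3 along -0.01516870816840978 lateral tool [-0.0007 -0.0008  0.    ] ang 0.0004154438442002431 F tool [-0.8 -0.5  0.9] w 0.019335870744992215 M tool [ 0.48  0.08 -0.05]
```

View pics/g4.png

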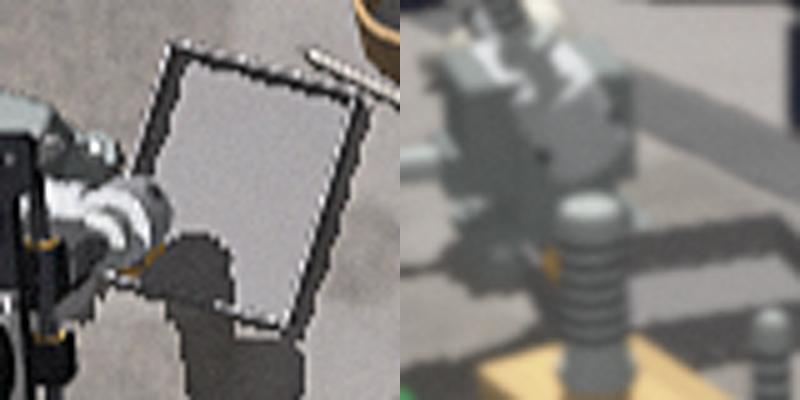

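The brass sleeve has left the bore and shows low down, at top crop (145,260) and side crop (552,265). I'll retreat along the bore.

Request:
{"method": "arm_command", "body": {
  "plan": [
    {"hand": 1,"translation": [0,0,-0.1],"rot": [0,0,0]},
    {"hand": 1,"translation": [0,0,-0.25],"rot": [0,0,0]},
    {"hand": 1,"translation": [0,0,-0.25],"rot": [0,0,0]},
    {"hand": 1,"translation": [0,0,-0.25],"rot": [0,0,0]},
    {"hand": 1,"translation": [0,0,-0.25],"rot": [0,0,0]},
    {"hand": 1,"translation": [0,0,-0.25],"rot": [0,0,0]},
    {"hand": 1,"translation": [0,0,-0.4],"rot": [0,0,0]},
    {"hand": 1,"translation": [0,0,-0.6],"rot": [0,0,0]},
    {"hand": 1,"translation": [0,0,-0.6],"rot": [0,0,0]},
    {"hand": 1,"translation": [0,0,-0.5],"rot": [0,0,0]}
  ]
}}

```text
time: 15.4
tcp_pos: [0.5529, 0.013, 0.2893]
orientation: [1.94, 1.921, 0.302]
contact_force: [0.5, 0.1, -2.2]
width: 0.0195
finger_force: 45.0
```

```bash
python3 d.py .5178 -.2878 .30 -1.8; python3 - <<'E'
from h import *
from workcell import capture
T=capture("top");S=capture("side")
for c,roi in((T,(195,180,40,40)),(S,(240,200,25,40))):
    r,_=cents(c["image"],(10,90,50),(30,255,255),roi,3);print([(a.round(1),s) for a,s in r])
    im=c["image"]
print("manual tri",tri(T,(209,197),S,(255.4,223)),"plane",plane(T,(209,197),.012),"tray C",plane(T,(201,202),.028))
E
```

```text
t 15.4 pos [0.5529 0.013  0.2893] w 0.01954116496391107 F [ 0.5  0.1 -2.2] ff 44.996193051338196 q [-0.08 -0.16  1.85 -0.11  1.01 -0.03]
dT [-10.03  -1.09   0.43] dR [4.35 1.19 0.22] tool y [0.908 0.018 0.419] z [ 0.418 -0.124 -0.9  ]
[(array([208.5, 196.9]), array([ 9, 14,  9,  6, 13], dtype=int32))]
[(array([254.9, 222.1]), array([14, 20,  3,  5, 12], dtype=int32))]
manual tri (array([ 0.62992831, -0.01017448,  0.02199878]), np.float64(0.00536784566207964)) plane [ 0.63430551 -0.00954808  0.012     ] tray C [0.61631895 0.01079889 0.028     ]
```

Request:
{"method": "arm_command", "body": {
  "plan": [
    {"hand": 1,"translation": [0,0,-0.2],"rot": [0.3,0.08,0.01]},
    {"hand": 1,"translation": [0,0,0],"rot": [0.6,0.16,0.03]},
    {"hand": 1,"translation": [0,0,0],"rot": [0.6,0.16,0.03]},
    {"hand": 1,"translation": [0,0,0],"rot": [0.6,0.16,0.03]},
    {"hand": 1,"translation": [0,0,0],"rot": [0.6,0.16,0.03]},
    {"hand": 1,"translation": [0,0,0],"rot": [0.6,0.16,0.03]},
    {"hand": 1,"translation": [0,0,0],"rot": [0.6,0.17,0.03]},
    {"hand": 1,"translation": [0,0,0],"rot": [0.45,0.14,0.03]},
    {"hand": 1,"translation": [0,0,0],"rot": [0,0,0]},
    {"hand": 1,"translation": [0,0,0],"rot": [0,0,0]}
  ]
}}

```text
time: 16.5
tcp_pos: [0.5508, 0.0134, 0.2922]
orientation: [-2.257, -2.185, 0.002]
contact_force: [-0.0, 0.9, -2.4]
width: 0.0192
finger_force: 45.0
```

```bash
python3 d.py .5178 -.2878 .30 -1.8
```

```text
t 16.5 pos [0.5508 0.0134 0.2922] w 0.019243587236966172 F [-0.   0.9 -2.4] ff 44.99558508396149 q [-0.13  0.11  1.52 -0.    1.51 -0.1 ]
dT [-10.07  -0.77  -0.25] dR [-0.01  0.01 -0.01] tool y [ 0.999 -0.033 -0.001] z [-0.001 -0.001 -1.   ]
```

Request:
{"method": "arm_command", "body": {
  "plan": [
    {"hand": 1,"translation": [-0.7,-0.08,-0.25],"rot": [0,0,0]},
    {"hand": 1,"translation": [-1,-0.08,0],"rot": [0,0,0]},
    {"hand": 1,"translation": [-1,-0.08,0],"rot": [0,0,0]},
    {"hand": 1,"translation": [-1,-0.08,0],"rot": [0,0,0]},
    {"hand": 1,"translation": [-1,-0.08,0],"rot": [0,0,0]},
    {"hand": 1,"translation": [-1,-0.08,0],"rot": [0,0,0]},
    {"hand": 1,"translation": [-1,-0.08,0],"rot": [0,0,0]},
    {"hand": 1,"translation": [-1,-0.08,0],"rot": [0,0,0]},
    {"hand": 1,"translation": [-1,-0.08,0],"rot": [0,0,0]},
    {"hand": 1,"translation": [-0.9,-0.05,0],"rot": [0,0,0]}
  ]
}}

```text
time: 17.5
tcp_pos: [0.5177, -0.2745, 0.3006]
orientation: [2.257, 2.184, -0.002]
contact_force: [-0.2, 0.0, -2.2]
width: 0.0193
finger_force: 45.0
```

Request:
{"method": "arm_command", "body": {
  "plan": [
    {"hand": 1,"translation": [-0.47,0,0],"rot": [0,0,0]},
    {"hand": 1,"translation": [0,0,0],"rot": [0,0,0]},
    {"hand": 1,"translation": [0,0,0],"rot": [0,0,0]},
    {"hand": 1,"translation": [0,0,0],"rot": [0,0,0]},
    {"hand": 1,"translation": [0,0,0],"rot": [0,0,0]},
    {"hand": 1,"translation": [0,0,0],"rot": [0,0,0]},
    {"hand": 1,"translation": [0,0,0],"rot": [0,0,0]},
    {"hand": 1,"translation": [0,0,0],"rot": [0,0,0]},
    {"hand": 1,"translation": [0,0,0],"rot": [0,0,0]},
    {"hand": 1,"translation": [0,0,0],"rot": [0,0,0]}
  ]
}}

```text
time: 18.5
tcp_pos: [0.5178, -0.2876, 0.3005]
orientation: [-2.257, -2.184, 0.002]
contact_force: [-0.3, -0.2, -2.6]
width: 0.0193
finger_force: 45.0
```

```bash
python3 d.py .5178 -.2878 .133 -1.8; python3 - <<'E'
from h import *
from workcell import capture
T=capture("top");S=capture("side")
for n,c,roi in(("T",T,(190,180,45,40)),("S",S,(235,200,40,40))):
    r,_=cents(c["image"],(10,90,50),(30,255,255),roi,3);print(n,[(a.round(1),s) for a,s in r])
o=[]
for c,x,y in((T,185,165),(S,240,165)):
    o.append(cv2.resize(c["image"][y:y+80,x:x+80,::-1],(400,400),interpolation=cv2.INTER_CUBIC))
cv2.imwrite("pics/g5.png",np.hstack(o))
E
```

```text
t 18.5 pos [ 0.5178 -0.2876  0.3005] w 0.01932735784245975 F [-0.3 -0.2 -2.6] ff 44.995370507240295 q [-0.65  0.2   1.4  -0.    1.54 -0.62]
dT [-0.    0.01  5.58] dR [-0.01  0.   -0.01] tool y [ 0.999 -0.033 -0.001] z [-0.001 -0.    -1.   ]
T [(array([208.7, 196.6]), array([14, 13,  9,  7, 14], dtype=int32))]
S [(array([254.9, 222.6]), array([19, 20,  3,  6, 13], dtype=int32))]
```

View pics/g5.png

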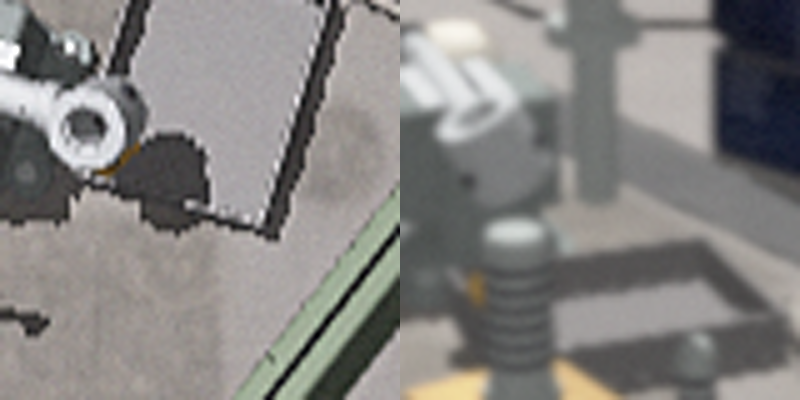

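The bore is empty. The sleeve lies still in the tray, partly hidden under the knuckle at top crop (120,160). Now I'll lower the drift into its hole.

Request:
{"method": "arm_command", "body": {
  "plan": [
    {"hand": 1,"translation": [-0.01,0.01,0.5],"rot": [0,0,0]},
    {"hand": 1,"translation": [0,0,0.7],"rot": [0,0,0]},
    {"hand": 1,"translation": [0,0,0.7],"rot": [0,0,0]},
    {"hand": 1,"translation": [0,0,0.6],"rot": [0,0,0]},
    {"hand": 1,"translation": [0,0,0.6],"rot": [0,0,0]},
    {"hand": 1,"translation": [0,0,0.5],"rot": [0,0,0]},
    {"hand": 1,"translation": [0,0,0.5],"rot": [0,0,0]},
    {"hand": 1,"translation": [0,0,0.5],"rot": [0,0,0]},
    {"hand": 1,"translation": [0,0,0.4],"rot": [0,0,0]},
    {"hand": 1,"translation": [0,0,0.3],"rot": [0,0,0]}
  ]
}}

```text
time: 19.6
tcp_pos: [0.5177, -0.2878, 0.1403]
orientation: [-2.256, -2.184, 0.002]
contact_force: [0.3, 0.9, -2.7]
width: 0.0194
finger_force: 45.0
```

Request:
{"method": "arm_command", "body": {
  "plan": [
    {"hand": 1,"translation": [0,0,0.1],"rot": [0,0,0]},
    {"hand": 1,"translation": [0,0,0.1],"rot": [0,0,0]},
    {"hand": 1,"translation": [0,0,0.03],"rot": [0,0,0]},
    {"hand": 1,"translation": [0,0,0.02],"rot": [0,0,0]},
    {"hand": 1,"translation": [0,0,0],"rot": [0,0,0]},
    {"hand": 1,"translation": [0,0,0],"rot": [0,0,0]},
    {"hand": 1,"translation": [0,0,0],"rot": [0,0,0]},
    {"hand": 1,"translation": [0,0,0],"rot": [0,0,0]},
    {"hand": 1,"translation": [0,0,0],"rot": [0,0,0]},
    {"hand": 1,"translation": [0,0,0],"rot": [0,0,0]}
  ]
}}

```text
time: 20.6
tcp_pos: [0.5179, -0.288, 0.1341]
orientation: [-2.257, -2.185, 0.002]
contact_force: [0.0, -0.4, -3.4]
width: 0.0197
finger_force: 45.0
```

```bash
python3 d.py .5178 -.2878 .133 -1.8
```

```text
t 20.6 pos [ 0.5179 -0.288   0.1341] w 0.019651319626736934 F [ 0.  -0.4 -3.4] ff 44.99562084674835 q [-0.65  0.33  1.59 -0.    1.22 -0.62]
dT [ 0.01 -0.    0.04] dR [-0.01  0.   -0.01] tool y [ 0.999 -0.033 -0.001] z [-0.001 -0.    -1.   ]
```

Request:
{"method": "arm_command", "body": {
  "plan": [
    {"hand": 1,"translation": [0,0,0.04],"rot": [0,0,0]},
    {"hand": 1,"translation": [0,0,0],"rot": [0,0,0]},
    {"hand": 0.5,"translation": [0,0,0],"rot": [0,0,0]},
    {"hand": 0.4,"translation": [0,0,0],"rot": [0,0,0]},
    {"hand": 0.2,"translation": [0,0,0],"rot": [0,0,0]},
    {"hand": 0,"translation": [0,0,0],"rot": [0,0,0]},
    {"hand": -0.2,"translation": [0,0,0],"rot": [0,0,0]},
    {"hand": -0.2,"translation": [0,0,0],"rot": [0,0,0]},
    {"hand": -0.2,"translation": [0,0,0],"rot": [0,0,0]},
    {"hand": -0.2,"translation": [0,0,0],"rot": [0,0,0]}
  ]
}}

```text
time: 21.6
tcp_pos: [0.5179, -0.2879, 0.1328]
orientation: [-2.257, -2.185, 0.002]
contact_force: [-0.8, 0.1, -0.0]
width: 0.0562
finger_force: 0.0
```

Request:
{"method": "arm_command", "body": {
  "plan": [
    {"hand": -0.4,"translation": [0,0,-0.1],"rot": [0,0,0]},
    {"hand": -0.4,"translation": [0,0,-0.5],"rot": [0,0,0]},
    {"hand": -0.4,"translation": [0,0,-0.8],"rot": [0,0,0]},
    {"hand": -0.4,"translation": [0,0,-0.8],"rot": [0,0,0]},
    {"hand": -0.4,"translation": [0,0,-0.8],"rot": [0,0,0]},
    {"hand": -0.4,"translation": [0,-0.5,-0.8],"rot": [0,0,0]},
    {"hand": -0.4,"translation": [0,-1,-0.5],"rot": [0,0,0]},
    {"hand": -0.4,"translation": [0,-1,0],"rot": [0,0,0]},
    {"hand": -0.4,"translation": [0,-1,0],"rot": [0,0,0]},
    {"hand": -0.4,"translation": [0,-1,0],"rot": [0,0,0]}
  ]
}}

```text
time: 22.6
tcp_pos: [0.3823, -0.2837, 0.2637]
orientation: [2.255, 2.184, -0.002]
contact_force: [-0.0, -0.1, 1.1]
width: 0.0659
finger_force: 0.0
```

```bash
python3 d.py .5178 -.2878 .133 -1.8; python3 - <<'E'
from h import *
from workcell import capture
T=capture("top");S=capture("side")
o=[cv2.resize(c["image"][y:y+100,x:x+100,::-1],(400,400),interpolation=cv2.INTER_CUBIC) for c,x,y in((T,255,190),(S,225,200))]
cv2.imwrite("pics/g6.png",np.hstack(o))
E
```

```text
t 22.6 pos [ 0.3823 -0.2837  0.2637] w 0.06587527304782403 F [-0.  -0.1  1.1] ff 0.0 q [-0.82 -0.04  1.73 -0.    1.45 -0.79]
dT [0.02 4.52 4.36] dR [ 0.01  0.02 -0.01] tool y [ 0.999 -0.032  0.001] z [ 0.    -0.002 -1.   ]
```

View pics/g6.png

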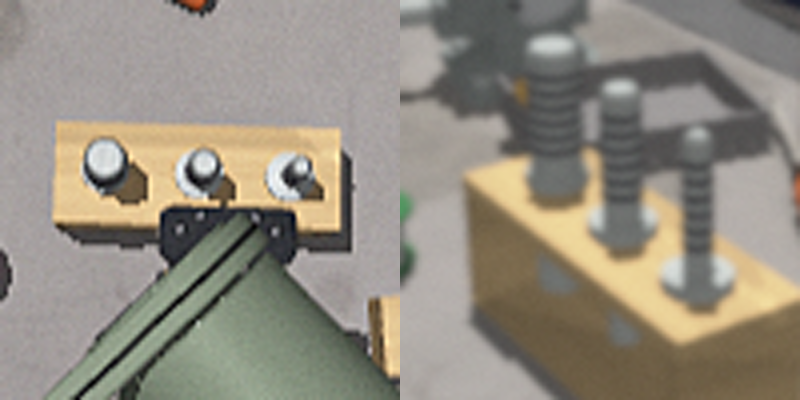

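The drift stands upright in its own middle hole, at top crop (205,160) and side crop (620,150). The neighbouring drifts haven't moved, the sleeve lies in the tray and the gripper is clear. I'm handing in.

```bash
python3 -c "
from workcell import bot
print(bot.hand_in())"
```

```text
the job is handed in; nothing more can be done
None
```

I drove the sleeve out into the tray with the middle drift, put the drift back upright in its own rack hole, and handed the job in at about 23 s; no verdict came back.

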